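Move the battery pack from charger to airbrush compressor

TASK

The battery pack in the charger is full: pinch its two sprung side tabs together to free it, lift it out and fit it into the empty battery well of the airbrush compressor. Keep the tabs pinched while you ease it fully home, then let go so that both tabs spring out and latch it. Be gentle: do not wrench the pack against the charger, never press it into the compressor with more than 25 N, and leave the bottles and jar standing where they are.

Things in the scene. Friction and masses are not known exactly. Their poses are not given: they have to be found in the camera images.
- pack_grip (a point): Centre of the battery pack between its two side tabs, at the height to pinch them: 66 mm above the pack's underside. z up, y from tab to tab. Over the tabs' outer faces it is 54 mm wide when they are out and 44 mm when both are in on their stops. If the pinch is off centre one tab stays part out: squeeze till both are on their stops
- pack: Black battery pack, about 0.25 kg, 92 mm tall, origin at the centre of its underside, z up. Foot 60 mm (own x) by 52 mm (own y) up to 38 mm high, above that 60 by 34 mm. Starts fully home and latched in the charger, axes as the charger's. May go in either way round (half a turn is the same). Pushing it in with the tabs out fails: the barbs are square
- pack_foot (a point): Centre of the pack's underside (its origin), axes as the pack's; 66 mm below pack_grip
- tab_left (a joint): Travel of the grey ribbed tab on the pack's +y side: 0 out (latched), 0.005 in on its stop (m); spring 3 N (out) to 6 N (in). Tab 30 mm wide along x, 5 mm thick, 12 to 82 mm above the underside. A barb at its foot (12 to 22 mm up) stands out 4 mm more and hooks under a ledge of the well; it clears when the tab is in by about 4 mm. Both must be in for the pack to pass
- tab_right (a joint): The same for the tab on the pack's -y side
- charger: Charger, a fixed low grey block 124 mm (own x) by 110 mm (own y), top 50 mm above the table; origin at the centre of its underside, z up. The well is at its middle
- charger_well (a point): Centre of the floor of the charger's battery well, 20 mm above the table. The well is 63 mm (own x) by 55 mm (own y), 30 mm deep, with a bevelled collar 5 mm high round its mouth that widens 3 mm to each side; ledge undersides 23.5 mm above the floor
- compressor: Airbrush compressor, a fixed grey block 160 mm (own x) by 230 mm (own y), flat top 85 mm above the table; origin at the centre of its underside, z up. A finned pump barrel lies half sunk in its top towards own +y: nearest edge 89 mm from the well's centre, 34 mm higher than the flat top
- compressor_mouth (a point): Centre of the mouth of the compressor's battery well, level with the flat top, 45 mm from the block's middle towards own -y, axes as the block's. Well and collar 63 by 55 mm as the charger's, but its seat (floor with two ledges, undersides 23.5 mm above the floor) is set anywhere from 26 to 37 mm below this mouth: the depth must be felt
- pack_in (a point): Middle of the pack, 20 mm above its underside, axes as the pack's. On the well's floor a sprung brass contact block, 30 by 20 mm, stands 5 mm proud and pushes up with 6 N (out) to 8 N (flush). The tabs spring out under the ledges only while the pack is pressed to within 1.5 mm of the floor; then it lifts back till the barbs bear. Not latched, it is pushed up and is not home
- bottle_mid (a point): Bystander: centre of a white plastic paint bottle, 44 mm across, 130 mm tall, standing near the middle of the table
- jar_mid (a point): Bystander: centre of a glass jar with a steel lid, 68 mm across, 75 mm tall, at the far side
- flask_mid (a point): Bystander: centre of an amber glass bottle, 60 mm across, 170 mm tall, at the far side
Mind the look-alikes: they are no part of the job. Leave any pink look-alike of the pack alone.

How it is judged (in metres and radians):
On the way:
1. the pack is freed and lifted clear out of the charger, both tabs pinched in (z of pack_foot in the frame of charger_well above 0.04 m and value of joint each of tab_left, tab_right above 0.003 m), for 0.1 s.
At the end, for the whole second after the job is handed in: the pack sits latched in the compressor's well: its underside at least 23 mm below the mouth and within 4 mm of its centre, upright and square to it, both tabs sprung out under the ledges (less than 2 mm in), released and at rest; bottles and jar stand where they were (horizontal distance between pack_foot and compressor_mouth below 0.004 m and z of pack_foot in the frame of compressor_mouth below -0.023 m and angle between the z axis of pack_foot and the z axis of compressor_mouth, either way round below 0.06 rad and angle between the x axis of pack_foot and the x axis of compressor_mouth, either way round below 0.1 rad and value of joint each of tab_left, tab_right below 0.002 m and linear speed of pack below 0.02 m/s); the robot touches nothing.
It fails at once if the pack is wrenched against the charger (over 40 N) (contact force between pack and charger above 40 N).
It fails at once if the pack is pressed into the compressor with over 25 N (contact force between pack and compressor above 25 N).
It fails at once if a bystander is shifted by more than 30 mm or knocked over (distance of any of bottle_mid, jar_mid, flask_mid from where it was at the start of the episode above 0.03 m).
It also fails if it takes over 56 s, if anything falls off the work surface, if the arm or the gripper's body presses on something with over 40 N, if the wrist force passes 120 N, or if a joint passes its speed limit or range.

ROBOT

A 6-joint arm with a two-finger parallel gripper is mounted at the origin on the work surface. World frame = base frame: x ahead of the robot, y to its left, z up, the work surface at z = 0. Lengths are in mm, angles in degrees, forces in N, time in s.
With the tool pointing down it reaches from about 350 to 850 mm from the base axis. Payload 8.1 kg.
Tool frame: the origin (TCP) lies at the centre of the arm's flange, where the gripper is bolted on; the fingertips stand 173 mm ahead of it and the grasp point (between the pads) lies 155 mm ahead of it; z points along the fingers, y is the line along which they close (so a half turn about z gives the same grasp; the last joint's range is limited). The gripper opens to 85 mm and grips with 20 to 120 N. Pads are 22 mm wide; open, the fingers measure 114 mm over their backs; the gripper's body (76 mm by 85 mm) begins 54 mm behind the grasp point. The pads swing forward as they close: fully open they stand 13 mm farther back than shut.
Start: joints at [-79.378, 7.471, 85.268, -0, 87.261, -4.893], TCP at [160.522, -578.135, 404.692] pointing down, gripper open.
Joint ranges: [-169.43, 169.43], [-51.17, 129.36], [1.28, 143.12], [-76.62, 256.62], [0, 156.53], [-152.29, 152.29]. Speed limits (degrees/s): [136.94, 136.94, 159.86, 180, 180, 180].

INTERFACE

Orientations are given as [roll, pitch, yaw] about the fixed x, y, z axes, in that order (R = Rz(yaw) Ry(pitch) Rx(roll)).
In Python, from bench import * gives the robot as it stands.
- The arm moves only by the shell command python3 -m jog 'ROWS' [FORCE]. ROWS is text: rows parted by semicolons, each of 7 numbers parted by spaces: the shift along the tool's x, y, z scaled (see below), then the turn, a rotation vector about the tool's x, y, z scaled (see below), then the closure, from -1 (fully open) to 1 (shut). In form: tx ty tz wx wy wz hand; .... A call has 1 to 5 rows; each row shifts and turns the commanded pose from where the row before left it, along the tool's axes as they then stand; what a row does not reach is not made up. The controller multiplies each number of a shift by 0.1 m and each number of a turn by 60 degrees. A row lasts 1/8 s, in which the tool goes at most 62.5 mm and 10.7 degrees, less where a joint would pass 70% of its speed; a pose out of reach is approached as far as the arm can. A call with a number of a shift or a turn outside -1 to 1 is refused whole. A call with a gripper value outside its range is refused whole. The fingers move at their own pace and stop on an object; FORCE is the grip in N (left out, the last holds). Time passes only in rows, so rows that do not move let the fingers close. It gives the time, the measured TCP pose, the force, the opening and the grip force at its end, in the units of the state.
- sense(): the state, without advancing time (a new reading comes with each control period).
- snapshot(name): name is "scene" or "top" or "wrist"; returns a dict with "img" (420x560x3 uint8, red, green, blue), "fx", "fy", "cx", "cy" (pixels), "dist" ([k1, k2, p1, p2, k3] as OpenCV has them; the pictures are not rectified), "extrinsics" (4x4, takes a point from camera to world coordinates). Camera axes: x right, y down, z forward; pixel columns grow to the right and rows downward; lengths in mm; the calibration is good to about 2 mm. A picture is of the moment at which its call begins. There is no depth.
- hand_in(): hands the job in; it is judged then, once.
The state is a dict: "time": time; "joint_pos": joint angles; "qd": joint speeds; "joint_efforts": joint torques, N m; "tool_pos": TCP position; "tcp_rot": TCP orientation; "ft_force": force on the tool from outside, world axes, zero at the start; "wrist_torque": the same for the moment, N m; "finger_gap": finger opening in mm; "grip_force": force on a finger pad.
Only numpy, scipy, OpenCV 4.12 (cv2) and the standard library are available. Lean on these libraries where they do the work, as an engineer would, in place of code of your own. Each camera call takes 0.05 s, during which the arm holds its last target. There are 200 camera calls.

## Working session

There is one attempt and no reset: what is moved stays moved. The work goes in short steps, Python scripts to look and compute and a shell command to move; the robot and the scene stay as the last step left them, time stands still between calls to the robot, and variables do not carry over. Pictures are saved under pics/ and viewed, at most 10 in all, crops included, and the job is handed in when it is done.

```bash
ls; mkdir -p pics; python3 - <<'E'
from bench import *
import cv2,numpy as np
a=snapshot("top");b=snapshot("scene")
for n,s in(("top",a),("scene",b)):
    cv2.imwrite(f"pics/{n}0.png",s["img"][:,:,::-1]); print(n,s["fx"],s["fy"],s["cx"],s["cy"],s["dist"],np.round(s["extrinsics"],3).tolist())
print(sense())
E
```

```text
pics
top 429.16458000108383 429.16458000108383 280.18783163666257 216.6228612413865 [-0.04766192  0.          0.          0.          0.        ] [[0.004, -0.991, 0.131, 429.557], [-0.999, -0.009, -0.037, -21.979], [0.038, -0.131, -0.991, 1015.934], [0.0, 0.0, 0.0, 1.0]]
scene 471.1133115704167 471.1133115704167 289.92209513718524 210.82210637515954 [-0.1038734  0.         0.         0.         0.       ] [[0.728, 0.508, -0.46, 976.973], [0.686, -0.545, 0.483, -476.669], [-0.005, -0.667, -0.745, 768.936], [0.0, 0.0, 0.0, 1.0]]
{'time': 0.1, 'joint_pos': array([-7.93795224e+01,  7.51061642e+00,  8.53244826e+01, -5.20674502e-04,
        8.72620732e+01, -4.89212949e+00]), 'qd': array([-0.02832106, -0.10145837, -0.13383247, -0.06117404, -0.11445295,
       -0.01121698]), 'joint_efforts': array([ 1.61301279e-03, -5.70953321e+01, -5.01942158e+01, -5.24245615e-05,
        8.16751941e-03, -1.92623406e-05]), 'tool_pos': array([ 160.45977697, -577.92315719,  403.7369752 ]), 'tcp_rot': array([-1.79903137e+02, -7.76870340e-03,  1.55126259e+01]), 'ft_force': array([-0.42221191,  0.31440205, -0.23236042]), 'wrist_torque': array([ 0.01900392,  0.00160082, -0.02681207]), 'grip_force': 0.0, 'finger_gap': 85.04094106457472}
```

View pics/top0.png

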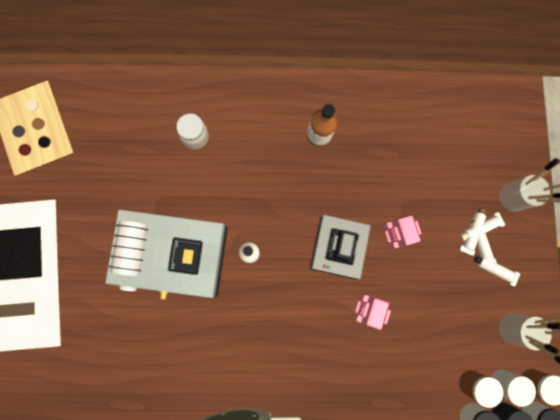

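View pics/scene0.png

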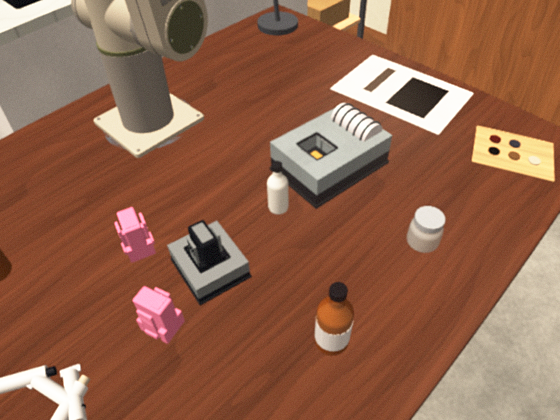

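The top view shows the charger with the black pack at (342,247), the compressor at (167,254) with its well at (185,256), and the barrel at (128,248). The bottle is at (249,252), the jar at (192,130) and the amber flask at (322,125). Pack candidates are the black one at (342,247) and two pink ones at (403,232) and (373,312). Only the black one sits in the charger, so it is the one meant, and the pink ones are decoys.

```bash
cat > h.py <<'E'
from bench import *
import cv2,numpy as np
def ray(s,uv):
    K=np.array([[s["fx"],0,s["cx"]],[0,s["fy"],s["cy"]],[0,0,1]])
    n=cv2.undistortPoints(np.float64(uv).reshape(-1,1,2),K,np.float64(s["dist"])).reshape(-1,2)
    E=np.array(s["extrinsics"]); return E[:3,3],np.c_[n,np.ones(len(n))]@E[:3,:3].T
def plane(s,uv,z):
    o,d=ray(s,uv); return o+d*((z-o[2])/d[:,2])[:,None]
E
cat > m.py <<'E'
from h import *
s=snapshot("top");img=s["img"];hsv=cv2.cvtColor(img,cv2.COLOR_RGB2HSV)
g=((hsv[...,1]<60)&(hsv[...,2]>85)).astype(np.uint8)*255
for n,(x0,y0,x1,y1),z in(("charger",(300,205,380,290),50),("comp",(95,200,237,310),85)):
    m=np.zeros_like(g);m[y0:y1,x0:x1]=g[y0:y1,x0:x1]
    c=max(cv2.findContours(m,cv2.RETR_EXTERNAL,cv2.CHAIN_APPROX_NONE)[0],key=cv2.contourArea)
    p=plane(s,c.reshape(-1,2),z)[:,:2].astype(np.float32)
    r=cv2.minAreaRect(p);print(n,r,np.round(cv2.boxPoints(r)).tolist())
d=((hsv[...,2]<60)).astype(np.uint8)*255
m=np.zeros_like(d);m[225:285,160:210]=d[225:285,160:210]
c=max(cv2.findContours(m,cv2.RETR_EXTERNAL,cv2.CHAIN_APPROX_NONE)[0],key=cv2.contourArea)
print("well collar",cv2.minAreaRect(plane(s,c.reshape(-1,2),85)[:,:2].astype(np.float32)))
for n,uv,z in(("bottle",(249,251),130),("jar",(190,125),75),("flask",(328,111),170),("pinkA",(403,232),70)):print(n,plane(s,[uv],z)[0])
v=np.hstack([cv2.resize(img[205:290,300:390],(0,0),fx=4.4,fy=4.4,interpolation=2),cv2.resize(img[215:300,155:240],(0,0),fx=4.4,fy=4.4,interpolation=2)])
cv2.imwrite("pics/crop.png",v[:,:,::-1])
E
python3 m.py
```

```text
charger ((489.94879150390625, -195.90237426757812), (112.52245330810547, 126.13214874267578), 77.74212646484375) [[416.0, -237.0], [540.0, -264.0], [564.0, -154.0], [440.0, -128.0]]
comp ((467.22772216796875, 190.12741088867188), (235.2278594970703, 169.3772430419922), 82.86456298828125) [[369.0, 84.0], [537.0, 63.0], [566.0, 296.0], [398.0, 317.0]]
well collar ((466.38580322265625, 147.62779235839844), (60.660701751708984, 69.28433990478516), 82.32190704345703)
bottle [474.88667722   8.7554226  130.        ]
jar [761.91125088 148.33225783  75.        ]
flask [ 763.27316751 -152.00023685  170.        ]
pinkA [ 522.34856171 -333.81761383   70.        ]
```

View pics/crop.png

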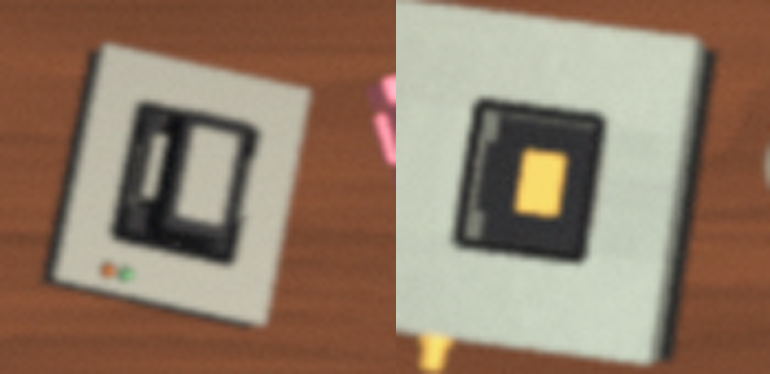

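The crop confirms it. The black pack with its pale label is in the charger, whose LEDs are at (115,272). The compressor well is empty, with its brass contact at (541,182). The measured sizes match: charger 112x126 mm, collar 61x69 mm. The yaws are about -12.3° for the charger and -7.5° for the compressor. I'll move over the charger next.

```bash
python3 -m jog '0.42 -0.28 0 0 0 0 -1;0.42 -0.28 0 0 0 0 -1;0.42 -0.28 0 0 0 0 -1;0.42 -0.28 0 0 0 0 -1;0.42 -0.28 0 0 0 0 -1'; python3 -m jog '0.42 -0.28 0 0 0 0 -1;0.42 -0.28 0 0 0 0 -1;0.42 -0.28 0 0 0 0 -1;0.42 -0.28 0 0 0 0 -1;0.42 -0.28 0 0 0 0 -1'; python3 -m jog '0 0 0 0 0 0.155 -1;0 0 0 0 0 0.155 -1;0 0 0 0 0 0.155 -1;0 0 0 0 0 0 -1'
python3 - <<'E'
from h import *
s=snapshot("wrist");cv2.imwrite("pics/w1.png",s["img"][:,:,::-1]);print(np.round(s["extrinsics"],3).tolist(),s["fx"])
np.save("w1.npy",s,allow_pickle=True)
E
```

```text
time: 0.78
tool_pos: [326.2, -385.6, 404.5]
tcp_rot: [-180.0, -0.0, 15.5]
ft_force: [1.1, 0.1, -0.2]
finger_gap: 85.0
grip_force: 0.0
time: 1.4
tool_pos: [491.1, -194.5, 404.6]
tcp_rot: [180.0, 0.0, 15.5]
ft_force: [-0.1, -0.2, 0.2]
finger_gap: 85.4
grip_force: 0.0
time: 1.9
tool_pos: [490.3, -195.9, 404.4]
tcp_rot: [-180.0, 0.0, -12.3]
ft_force: [-0.2, -0.4, 0.5]
finger_gap: 85.6
grip_force: 0.0
[[-0.213, -0.939, -0.271, 559.288], [-0.977, 0.205, 0.059, -210.936], [-0.0, 0.277, -0.961, 374.259], [0.0, 0.0, 0.0, 1.0]] 311.5819565803686
```

View pics/w1.png

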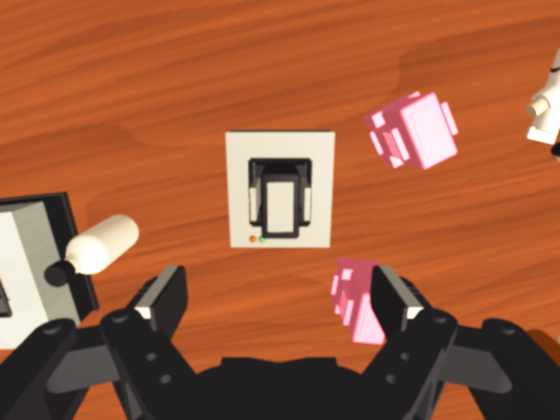

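The wrist view shows the charger square to the gripper at (228–335, 131–248), with the pack and its two tabs centred near (281,197). The bottle at (100,245) and the pink decoys at (412,130) and (360,300) are clear of it. I'll measure from here.

```bash
python3 - <<'E'
from h import *
s=np.load("w1.npy",allow_pickle=True).item();hsv=cv2.cvtColor(s["img"],cv2.COLOR_RGB2HSV)
m=((hsv[...,1]<70)&(hsv[...,2]>110)).astype(np.uint8)*255;m[:,:215]=0;m[:,350:]=0;m[255:]=0;m[:120]=0
c=max(cv2.findContours(m,0,1)[0],key=cv2.contourArea)
r=cv2.minAreaRect(plane(s,c.reshape(-1,2),50)[:,:2].astype(np.float32));print("charger",r)
# pack label (top, z=112) and tab strips (z=102)
for n,(x0,x1),z in(("label",(264,298),112),("tabL",(245,262),102),("tabR",(299,314),102)):
    q=np.zeros_like(m);q[165:236,x0:x1]=((hsv[...,2]>120)*255)[165:236,x0:x1]
    c=max(cv2.findContours(q,0,1)[0],key=cv2.contourArea);print(n,cv2.boundingRect(c),cv2.minAreaRect(plane(s,c.reshape(-1,2),z)[:,:2].astype(np.float32)))
E
```

```text
charger ((492.7931823730469, -197.9635009765625), (109.75409698486328, 124.33026123046875), 77.71346282958984)
label (267, 181, 27, 52) ((491.82281494140625, -197.73593139648438), (23.117502212524414, 45.844051361083984), 77.70747375488281)
tabL (245, 165, 17, 71) ((499.8243408203125, -174.44161987304688), (14.844880104064941, 64.69760131835938), 76.8055191040039)
tabR (299, 165, 15, 71) ((489.58575439453125, -220.99728393554688), (12.986928939819336, 64.69595336914062), 79.44978332519531)
```

```bash
python3 -m jog '0.024 0.014 0.3 0 0 0 -1;0 0 0.4 0 0 0 -1;0 0 0.4 0 0 0 -1;0 0 0.3 0 0 0 -1;0 0 0.1 0 0 0 -1'; python3 -m jog '0 0 0.15 0 0 0 -0.5;0 0 0 0 0 0 0;0 0 0 0 0 0 0.1;0 0 0 0 0 0 0.2' 30; python3 -m jog '0 0 0 0 0 0 0.3;0 0 0 0 0 0 1;0 0 0 0 0 0 1;0 0 0 0 0 0 1;0 0 0 0 0 0 1' 30
```

```text
time: 2.58
tool_pos: [491.4, -197.5, 252.4]
tcp_rot: [-179.9, 0.2, -12.2]
ft_force: [-0.5, 0.7, 0.9]
finger_gap: 85.3
grip_force: 0.0
time: 3.08
tool_pos: [492.9, -198.1, 241.0]
tcp_rot: [180.0, -0.1, -12.4]
ft_force: [-1.7, 2.1, 4.0]
finger_gap: 39.6
grip_force: 31.2
time: 3.7
tool_pos: [492.9, -198.1, 241.0]
tcp_rot: [180.0, -0.1, -12.4]
ft_force: [-2.0, 2.3, 6.3]
finger_gap: 39.6
grip_force: 31.3
```

```bash
python3 - <<'E'
from h import *
s=snapshot("wrist");t=snapshot("scene");cv2.imwrite("pics/w2.png",np.hstack([cv2.resize(s["img"][150:420,150:420],(400,400)),cv2.resize(t["img"][150:310,130:290],(400,400))])[:,:,::-1])
E
```

```text
(no output)
```

View pics/w2.png

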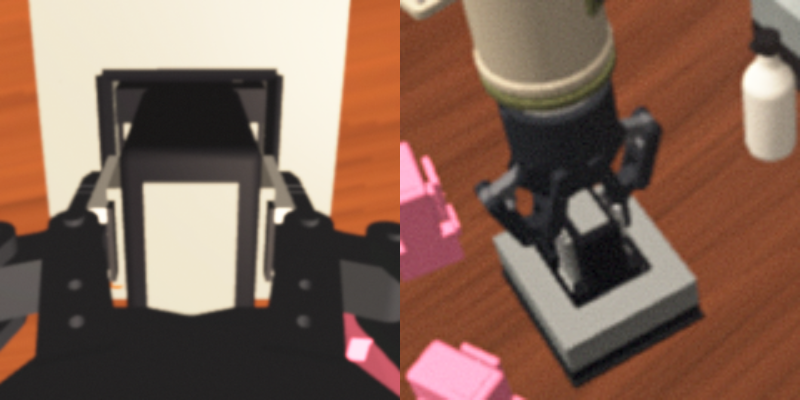

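Both pads bear on the tabs symmetrically, at crop pixels (112,240) and (270,240). I'll lift gently and watch the force.

```bash
python3 -m jog '0 0 -0.02 0 0 0 1;0 0 -0.02 0 0 0 1' 40; python3 -m jog '0 0 -0.03 0 0 0 1;0 0 -0.04 0 0 0 1'
```

```text
time: 4.05
tool_pos: [492.2, -197.8, 243.5]
tcp_rot: [-180.0, 0.0, -12.4]
ft_force: [-0.0, -0.1, -2.2]
finger_gap: 38.7
grip_force: 40.8
time: 4.3
tool_pos: [492.2, -197.8, 250.6]
tcp_rot: [-180.0, 0.0, -12.4]
ft_force: [0.2, 1.0, -3.1]
finger_gap: 38.5
grip_force: 40.8
```

The pack is free. The wrist reads only the pack's weight, about -2.5 N. I'll lift it and carry it to a viewing position short of the well.

```bash
python3 -m jog '0 0 -0.1 0 0 0 1;0 0 -0.3 0 0 0 1;0 0 -0.4 0 0 0 1;0 0 -0.4 0 0 0 1;0 0 -0.3 0 0 0 1';  python3 -m jog '-0.05 -0.12 0 0 0 0 1;-0.15 -0.32 0 0 0 0 1;-0.15 -0.35 0 0 0 0 1;-0.15 -0.35 0 0 0 0 1;-0.15 -0.35 0 0 0 0 1'; python3 -m jog '-0.15 -0.35 0 0 0 0 1;-0.15 -0.35 0 0 0 0 1;-0.15 -0.35 0 0 0 0 1;-0.15 -0.35 0 0 0 0 1;-0.15 -0.35 0 0 0 0 1';python3 -m jog '-0.05 -0.01 0 0 0 -0.082 1;0 0 0 0 0 0 1;0 0 0 0 0 0 1'
python3 - <<'E'
from h import *
s=snapshot("wrist");cv2.imwrite("pics/w3.png",s["img"][:,:,::-1])
np.save("w3.npy",s,allow_pickle=True)
E
```

```text
time: 4.92
tool_pos: [492.4, -197.9, 403.7]
tcp_rot: [180.0, -0.1, -12.4]
ft_force: [0.1, -0.5, -3.0]
finger_gap: 38.6
grip_force: 40.7
time: 5.55
tool_pos: [459.7, -36.6, 398.6]
tcp_rot: [-180.0, 0.2, -12.4]
ft_force: [0.8, 0.8, -2.5]
finger_gap: 38.3
grip_force: 40.8
time: 6.18
tool_pos: [423.7, 150.2, 398.7]
tcp_rot: [180.0, 0.1, -12.4]
ft_force: [0.2, -0.1, -1.6]
finger_gap: 38.7
grip_force: 40.8
time: 6.55
tool_pos: [420.1, 150.5, 399.7]
tcp_rot: [180.0, 0.1, -7.6]
ft_force: [-0.3, 0.7, -1.8]
finger_gap: 38.2
grip_force: 40.8
```

View pics/w3.png

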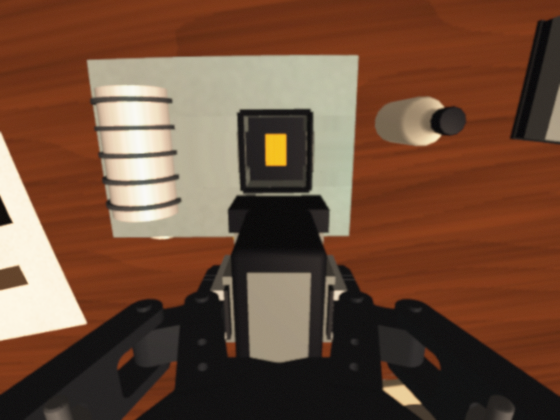

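The view shows the mouth's dark collar at (239–313, 109–192) with the brass at (276,150). The compressor top spans (89–358, 55–237), and the bottle at (425,120) is clear. The pack hangs straight in the hand, with its foot's front edge at about row 197, columns 230–328.

```bash
python3 - <<'E'
from h import *
s=np.load("w3.npy",allow_pickle=True).item();img=s["img"];hsv=cv2.cvtColor(img,cv2.COLOR_RGB2HSV);g=cv2.cvtColor(img,cv2.COLOR_RGB2GRAY).astype(float)
d=((g<75)*255).astype(np.uint8);m=np.zeros_like(d);m[100:195,225:330]=d[100:195,225:330]
c=max(cv2.findContours(m,0,1)[0],key=cv2.contourArea);print("bbox",cv2.boundingRect(c))
r=cv2.minAreaRect(plane(s,c.reshape(-1,2),85)[:,:2].astype(np.float32));print("collar",r)
# block edges: right side and far edge via gradient, per-row/col
gm=((hsv[...,1]<70)&(g>120))
right=[(max(np.flatnonzero(gm[y,320:375]))+320,y) for y in range(65,195,5)]
top=[(x,40+min(np.flatnonzero(gm[40:80,x]))) for x in range(190,350,6)]
R=plane(s,right,85)[:,:2];T=plane(s,top,85)[:,:2]
for n,p in(("right",R),("top",T)):
    v=cv2.fitLine(p.astype(np.float32),cv2.DIST_HUBER,0,.01,.01).ravel();print(n,v,np.degrees(np.arctan2(v[1],v[0])))
# foot front edge
f=[]
for x in range(240,320,8):
    col=np.diff(g[194:206,x]);f.append((x,194+int(np.argmin(col))))
print(f); row=g[205:225]
print("foot L/R cols",[(int(np.argmin(np.diff(g[y,215:245]))+215.5),int(np.argmax(np.diff(g[y,310:345]))+310.5)) for y in (203,206,210,214)])
L=plane(s,[(230,198),(328,198)],180);print(L)
a=np.radians(-7.6);t=np.array(sense()["tool_pos"]);X=np.array([np.cos(a),np.sin(a)]);Y=np.array([np.sin(a),-np.cos(a)])
for z in(178,180,182):
    q=plane(s,f,z)[:,:2]-t[:2];print(z,"front edge tool x",(q@X).mean(),(plane(s,[(230,198),(328,198)],z)[:,:2]-t[:2])@Y)
c0=np.array(r[0]);print("to collar: tool x,y",(c0-t[:2])@X,(c0-t[:2])@Y,t,sense()["tcp_rot"])
E
```

```text
bbox (238, 110, 75, 84)
collar ((466.6912536621094, 146.98980712890625), (66.38200378417969, 73.98072052001953), 82.9598617553711)
right [ 9.9251646e-01 -1.2211087e-01  4.7906656e+02  7.5185341e+01] -7.0139427
top [1.2590908e-01 9.9204177e-01 5.5020300e+02 1.6775331e+02] 82.76674
[(240, 194), (248, 195), (256, 195), (264, 195), (272, 195), (280, 195), (288, 195), (296, 195), (304, 195), (312, 194)]
foot L/R cols [(231, 325), (229, 326), (227, 328), (227, 328)]
[[450.54252826 176.77745892 180.        ]
 [442.49668021 116.10506487 180.        ]]
178 front edge tool x 28.079932889774938 [-30.46922721  31.37992442]
180 front edge tool x 28.521914843328126 [-30.15254919  31.05098547]
182 front edge tool x 28.96389679688131 [-29.83587117  30.72204652]
to collar: tool x,y 46.413748456001194 -2.7623379567870576 [420.31988806 150.39024965 400.02134107] [ 1.79982030e+02  4.46181273e-02 -7.58034671e+00]
```

The checks agree. The mouth centre is 80.2 mm from the +x edge (expected 80) and 69.7 mm from the -y edge (expected 70), with a yaw of about -7.1°. From here I need tool +47.4, -3.2 mm and a +0.45° yaw change, then a descent.

```bash
python3 -m jog '0.237 -0.016 0 0 0 0 1;0.237 -0.016 0 0 0 0 1;0 0 0.2 0 0 -0.0075 1;0 0 0.3 0 0 0 1;0 0 0.2 0 0 0 1';python3 -m jog '0 0 0.05 0 0 0 1;0 0 0 0 0 0 1;0 0 0 0 0 0 1'
python3 - <<'E'
from h import *
s=snapshot("wrist");cv2.imwrite("pics/w4.png",np.hstack([cv2.resize(s["img"][60:340,140:420],(400,400)),cv2.resize(snapshot("scene")["img"][60:220,240:400],(400,400))])[:,:,::-1])
np.save("w4.npy",s,allow_pickle=True);print(sense()["tool_pos"],sense()["tcp_rot"])
E
```

```text
time: 7.22
tool_pos: [467.7, 147.0, 328.9]
tcp_rot: [180.0, 0.1, -7.2]
ft_force: [0.3, 0.1, -2.7]
finger_gap: 38.1
grip_force: 40.8
time: 7.6
tool_pos: [468.3, 147.7, 326.9]
tcp_rot: [-180.0, -0.1, -7.0]
ft_force: [-0.3, -0.8, -2.0]
finger_gap: 38.5
grip_force: 40.8
[468.24576588 147.72034699 326.80872473] [-1.79965363e+02 -9.98029412e-02 -7.02557887e+00]
```

View pics/w4.png

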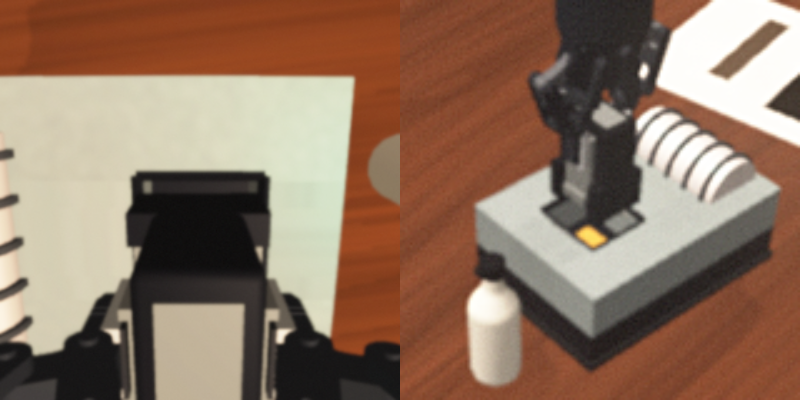

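The foot sits over the collar to within about 1 mm and is square to it. I'll descend in small steps and watch the force.

```bash
python3 -m jog '0 0.005 0.06 0 0 0 1;0 0 0.06 0 0 0 1;0 0 0.04 0 0 0 1;0 0 0 0 0 0 1';for i in 1; do :; done; python3 -m jog '0 0 0.02 0 0 0 1;0 0 0.02 0 0 0 1;0 0 0 0 0 0 1'; python3 -m jog '0 0 0.02 0 0 0 1;0 0 0.02 0 0 0 1;0 0 0 0 0 0 1'
```

```text
time: 8.2
tool_pos: [467.5, 147.1, 309.0]
tcp_rot: [180.0, 0.1, -7.0]
ft_force: [0.1, -0.0, -2.4]
finger_gap: 38.2
grip_force: 40.8
time: 8.57
tool_pos: [467.7, 147.2, 305.6]
tcp_rot: [180.0, 0.0, -7.0]
ft_force: [-0.0, -1.0, -3.0]
finger_gap: 38.4
grip_force: 40.8
time: 8.95
tool_pos: [467.7, 147.2, 301.4]
tcp_rot: [180.0, 0.0, -7.0]
ft_force: [-0.1, 0.4, -2.2]
finger_gap: 38.3
grip_force: 40.8
```

```bash
python3 -m jog '0 0 0.02 0 0 0 1;0 0 0.02 0 0 0 1;0 0 0 0 0 0 1'; python3 -m jog '0 0 0.02 0 0 0 1;0 0 0 0 0 0 1'; python3 -m jog '0 0 0.02 0 0 0 1;0 0 0 0 0 0 1'; python3 -m jog '0 0 0.02 0 0 0 1;0 0 0 0 0 0 1'
```

```text
time: 9.32
tool_pos: [467.7, 147.2, 297.4]
tcp_rot: [180.0, 0.0, -7.0]
ft_force: [0.2, 0.5, -1.8]
finger_gap: 38.1
grip_force: 40.8
time: 9.57
tool_pos: [467.7, 147.2, 295.5]
tcp_rot: [180.0, 0.0, -7.0]
ft_force: [0.2, 0.2, -2.7]
finger_gap: 38.5
grip_force: 40.8
time: 9.82
tool_pos: [467.7, 147.2, 293.5]
tcp_rot: [180.0, 0.0, -7.0]
ft_force: [0.4, -0.1, -2.1]
finger_gap: 38.5
grip_force: 40.8
time: 10.07
tool_pos: [467.7, 147.2, 291.5]
tcp_rot: [180.0, 0.0, -7.0]
ft_force: [-0.4, -0.2, -2.4]
finger_gap: 38.4
grip_force: 40.8
```

```bash
python3 -m jog '0 0 0.02 0 0 0 1;0 0 0.02 0 0 0 1;0 0 0 0 0 0 1'; python3 -m jog '0 0 0.01 0 0 0 1;0 0 0 0 0 0 1'; python3 -m jog '0 0 0.01 0 0 0 1;0 0 0 0 0 0 1'; python3 -m jog '0 0 0.01 0 0 0 1;0 0 0 0 0 0 1'
```

```text
time: 10.45
tool_pos: [467.7, 147.2, 287.4]
tcp_rot: [180.0, 0.0, -7.0]
ft_force: [0.1, -0.0, -3.6]
finger_gap: 38.2
grip_force: 40.8
time: 10.7
tool_pos: [467.8, 147.2, 286.6]
tcp_rot: [-180.0, 0.0, -7.0]
ft_force: [0.4, 0.3, -2.9]
finger_gap: 38.8
grip_force: 40.8
time: 10.95
tool_pos: [467.7, 147.2, 285.6]
tcp_rot: [180.0, 0.0, -7.0]
ft_force: [-0.0, -0.3, -2.4]
finger_gap: 38.4
grip_force: 40.8
time: 11.2
tool_pos: [467.7, 147.2, 284.6]
tcp_rot: [180.0, 0.0, -7.0]
ft_force: [-0.8, 0.6, -2.5]
finger_gap: 38.5
grip_force: 40.8
```

```bash
python3 -m jog '0 0 0.01 0 0 0 1;0 0 0 0 0 0 1'; python3 -m jog '0 0 0.01 0 0 0 1;0 0 0 0 0 0 1'; python3 -m jog '0 0 0.01 0 0 0 1;0 0 0 0 0 0 1'
```

```text
time: 11.45
tool_pos: [467.7, 147.2, 283.6]
tcp_rot: [180.0, 0.0, -7.0]
ft_force: [-0.0, 0.3, -2.2]
finger_gap: 38.3
grip_force: 40.8
time: 11.7
tool_pos: [467.7, 147.2, 282.6]
tcp_rot: [180.0, 0.0, -7.0]
ft_force: [-0.2, -1.0, -2.0]
finger_gap: 38.6
grip_force: 40.8
time: 11.95
tool_pos: [467.7, 147.2, 281.6]
tcp_rot: [180.0, 0.0, -7.0]
ft_force: [0.2, -0.4, -1.7]
finger_gap: 38.4
grip_force: 40.8
```

```bash
for i in 1; do python3 -m jog '0 0 0.01 0 0 0 1;0 0 0 0 0 0 1'; python3 -m jog '0 0 0.01 0 0 0 1;0 0 0 0 0 0 1'; python3 -m jog '0 0 0.01 0 0 0 1;0 0 0 0 0 0 1'; done | grep -E 'tool_pos|ft_f'
```

```text
tool_pos: [467.7, 147.2, 280.6]
ft_force: [0.0, -0.3, -1.6]
tool_pos: [467.8, 147.2, 279.7]
ft_force: [0.3, 0.6, -2.8]
tool_pos: [467.9, 147.2, 279.2]
ft_force: [-2.2, -0.6, 2.9]
```

```bash
{ python3 -m jog '0 0 0.01 0 0 0 1;0 0 0 0 0 0 1'; python3 -m jog '0 0 0.01 0 0 0 1;0 0 0 0 0 0 1'; } | grep -E 'tool_pos|ft_f|gap'; python3 -c "
from bench import *;print(sense()['wrist_torque'])"
```

```text
tool_pos: [467.9, 147.2, 277.9]
ft_force: [-1.8, -0.4, 3.9]
finger_gap: 38.4
tool_pos: [467.9, 147.2, 276.8]
ft_force: [-1.4, -0.0, 4.1]
finger_gap: 38.0
[-0.01907912  0.33444115 -0.03851902]
```

Contact with the spring, about 6.5 N net, at z≈279.5. The floor should be near 274.5.

```bash
{ python3 -m jog '0 0 0.01 0 0 0 1;0 0 0 0 0 0 1'; python3 -m jog '0 0 0.005 0 0 0 1;0 0 0 0 0 0 1';python3 -m jog '0 0 0.005 0 0 0 1;0 0 0 0 0 0 1'; } | grep -E 'tool_pos|ft_f|gap'
```

```text
tool_pos: [467.8, 147.2, 275.7]
ft_force: [-1.9, -0.0, 3.8]
finger_gap: 38.4
tool_pos: [467.8, 147.2, 275.2]
ft_force: [-1.8, 0.7, 5.1]
finger_gap: 38.5
tool_pos: [467.9, 147.2, 274.8]
ft_force: [-2.2, 0.2, 5.0]
finger_gap: 38.6
```

```bash
{ python3 -m jog '0 0 0.003 0 0 0 1;0 0 0 0 0 0 1'; python3 -m jog '0 0 0.003 0 0 0 1;0 0 0 0 0 0 1'; } | grep -E 'tool_pos|ft_f|gap'
```

```text
tool_pos: [467.9, 147.2, 274.6]
ft_force: [-2.7, -0.6, 7.2]
finger_gap: 38.1
tool_pos: [467.9, 147.2, 274.6]
ft_force: [-3.3, -0.5, 9.5]
finger_gap: 38.5
```

The floor is at 274.6, with about 12 N of contact. I'll add a slight preload, then open.

```bash
{ python3 -m jog '0 0 0.003 0 0 0 1;0 0 0 0 0 0 1'; python3 -m jog '0 0 0 0 0 0 0;0 0 0 0 0 0 -0.15;0 0 0 0 0 0 -0.3;0 0 0 0 0 0 -0.5'; } | grep -E 'time|tool_pos|ft_f|gap|grip'
python3 -m jog '0 0 0 0 0 0 -1;0 0 0 0 0 0 -1;0 0 0 0 0 0 -1' | grep -E 'ft_f|gap'
python3 - <<'E'
from h import *
s=snapshot("wrist");cv2.imwrite("pics/w5.png",np.hstack([cv2.resize(s["img"][60:340,140:420],(400,400)),cv2.resize(snapshot("scene")["img"][60:220,240:400],(400,400))])[:,:,::-1])
E
```

```text
time: 14.7
tool_pos: [467.9, 147.3, 274.6]
ft_force: [-4.4, -1.4, 11.0]
finger_gap: 38.5
grip_force: 41.4
time: 15.2
tool_pos: [467.6, 147.1, 273.3]
ft_force: [-0.5, -0.8, -0.1]
finger_gap: 64.1
grip_force: 0.0
ft_force: [1.3, 0.7, 0.9]
finger_gap: 85.0
```

View pics/w5.png

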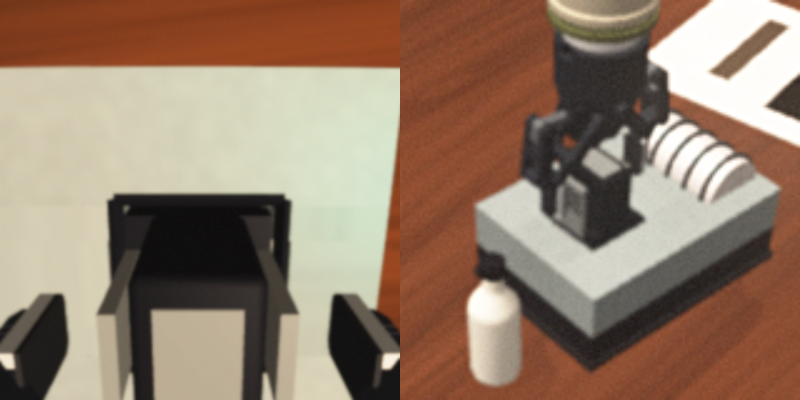

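Both tabs now stand out, about 52–54 mm over the outer faces (crop 97–298), and the foot is sunk in the well. I'll retract and check the height and position of the pack.

```bash
python3 -m jog '0 0 -0.05 0 0 0 -1;0 0 -0.2 0 0 0 -1;0 0 -0.4 0 0 0 -1;0 0 -0.4 0 0 0 -1;0 0 -0.25 0 0 0 -1'|grep -E 'tool_pos|ft_f'; python3 -m jog '0 0 0 0 0 0 -1;0 0 0 0 0 0 -1'|grep -E 'tool_pos|ft_f'
python3 - <<'E'
from h import *
s=snapshot("wrist");img=s["img"];g=cv2.cvtColor(img,cv2.COLOR_RGB2GRAY)
cv2.imwrite("pics/w6.png",cv2.resize(img[100:280,180:380],(800,720)[:1]+(600,))[:,:,::-1])
q=np.zeros_like(g);q[150:250,262:300]=((g>120)*255)[150:250,262:300]
c=max(cv2.findContours(q,0,1)[0],key=cv2.contourArea);print(cv2.boundingRect(c))
for z in(140,145,150,155):print(z,cv2.minAreaRect(plane(s,c.reshape(-1,2),z)[:,:2].astype(np.float32)))
E
```

```text
tool_pos: [468.0, 147.2, 406.7]
ft_force: [-0.4, -0.2, 0.4]
tool_pos: [467.6, 147.1, 402.9]
ft_force: [0.6, -0.2, -0.7]
(264, 194, 30, 56)
140 ((464.8718566894531, 147.42628479003906), (22.471874237060547, 45.2547492980957), 82.65105438232422)
145 ((466.4356994628906, 147.23426818847656), (21.989097595214844, 44.28252029418945), 82.65106201171875)
150 ((467.9996032714844, 147.04225158691406), (21.506322860717773, 43.310298919677734), 82.65104675292969)
155 ((469.56341552734375, 146.85023498535156), (21.0235595703125, 42.33806610107422), 82.65105438232422)
```

View pics/w6.png

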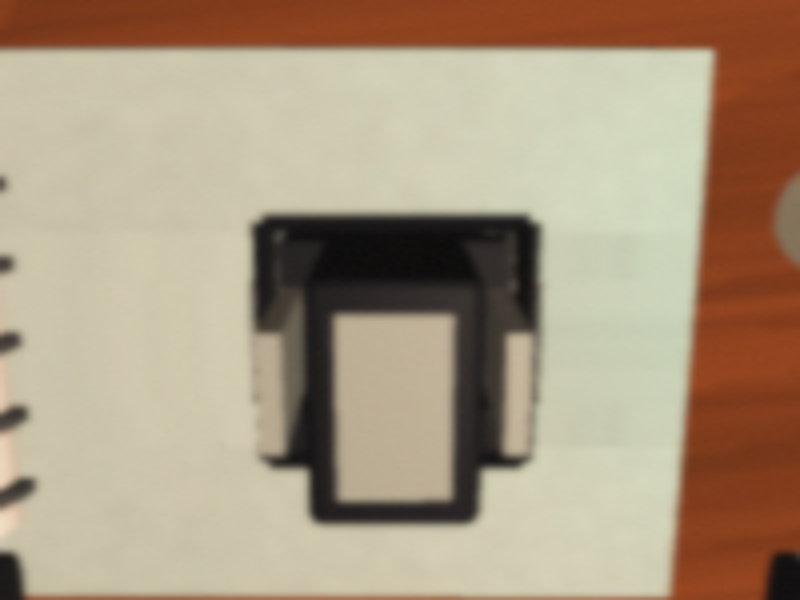

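The pack sits square in the mouth with both tabs out symmetrically, at crop columns 255 and 533 about a centre of 393. The label centre is about (467,147), over the mouth centre, and the hand is clear.

```bash
python3 -c "
from bench import *;print(hand_in())"
```

```text
the job is handed in; nothing more can be done
None
```

I moved the pack from the charger into the compressor's well, pressed it to the floor with about 14 N (limit 25 N), and let go; in the last wrist view both tabs are out and it sits square. The job is handed in, but the judge returned no verdict.

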